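Pad the frame clamp and start its screw

ROBOT

A 6-joint arm with a two-finger parallel gripper is mounted at the origin on the work surface. World frame = base frame: x ahead of the robot, y to its left, z up, the work surface at z = 0. Lengths are in mm, angles in degrees, forces in N, time in s.
With the tool pointing down it reaches from about 300 to 825 mm from the base axis. Payload 5.4 kg.
Tool frame: the origin (TCP) lies midway between the tips of the shut fingers; the grasp point (between the pads) lies 19 mm behind it; z points along the fingers, y is the line along which they close (so a half turn about z gives the same grasp; the last joint's range is limited). The gripper opens to 92 mm and grips with 3 to 60 N. Pads are 20 mm wide; open, the fingers measure 128 mm over their backs; the gripper's body (75 mm by 189 mm) begins 69 mm behind the grasp point.
Start: joints at [-81.308, 9.076, 91.501, -0, 79.423, -12.038], TCP at [203.502, -537.767, 214.601] pointing down, gripper open.
Joint ranges: [-166.64, 166.64], [-54.1, 131.32], [10.49, 154.53], [-73.88, 253.88], [9.74, 151.15], [-171.62, 171.62]. Speed limits (degrees/s): [147.25, 147.25, 180, 180, 180, 180].

INTERFACE

Orientations are given as [roll, pitch, yaw] about the fixed x, y, z axes, in that order (R = Rz(yaw) Ry(pitch) Rx(roll)).
In Python, from rig import r gives the robot as it stands.
- The arm moves only by the shell command python3 steer.py 'ROWS' [FORCE]. ROWS is 1 to 5 rows, one to a line, with the numbers parted by spaces; each row has 5 numbers: the finger opening in mm, then dx, dy, dz in mm, then a turn about the tool's z in degrees; each row is the pose to reach, as a shift and turn from the pose commanded when the command began, along the tool's axes at that moment; what a row does not reach only later rows make up. A row lasts 1/10 s, in which the tool goes at most 50 mm and 8.59 degrees, less where a joint would pass 70% of its speed; a pose out of reach is approached as far as the arm can. The fingers move at their own pace and stop on an object; FORCE is the grip in N (left out, the last holds). Time passes only in rows, so rows that do not move let the fingers close. It prints the time, the measured TCP pose, the force, the opening and the grip force at its end. Input that does not fit is refused with a message, and nothing moves.
- r.observe(): the state, without advancing time (a new reading comes with each control period).
- r.capture(name): name is "side" or "top" or "wrist"; returns a dict with "color" (384x512x3 uint8, red, green, blue), "vertical_fov" (degrees; the focal length in pixels is half the picture's height over the tangent of half this angle, whatever the lens; pixels are square), "cx", "cy" (the principal point, pixels), "origin" and "rotation" of the camera in the world. Camera axes: x right, y down, z forward; pixel columns grow to the right and rows downward; lengths in mm; the calibration is good to about 2 mm. A picture is of the moment at which its call begins. There is no depth.
- r.hand_in(): hands the job in; it is judged then, once.
The state is a dict: "time_s": time; "joints": joint angles; "qvel": joint speeds; "tau": joint torques, N m; "position": TCP position; "ee_rot": TCP orientation; "force": force on the tool from outside, world axes, zero at the start; "ft_torque": the same for the moment, N m; "gripper_width": finger opening in mm; "grip_force": force on a finger pad.
Only numpy, scipy, OpenCV 4.12 (cv2) and the standard library are available. Lean on these libraries where they do the work, as an engineer would, in place of code of your own. Each camera call takes 0.05 s, during which the arm holds its last target. There are 200 camera calls.

TASK

Hang the wooden saddle pad over the clamp's jaw bar and let go of it. Then take the red crank handle and wind the clamp screw backward (anticlockwise from above) until you feel it drop into its thread, and wind it forward (clockwise) one full turn from there. Finish with the handle still held firmly in the fingers and the screw still, started by that one turn, without disturbing the spectacles, the file or the jar.

Things in the scene. Friction and masses are not known exactly. Their poses are not given: they have to be found in the camera images.
- clamp: Clamp screwed to the bench: grey base plate 100 x 360 x 8 mm, long along its y; origin at the centre of its underside, z up. Toward +y, a level steel jaw bar on two posts; toward -y, a round blue threaded boss, 68 mm across, top 58 mm above the bench, with the upright crank screw in it.
- bar_mid (a point): Middle of the jaw bar's top face, 75 mm above the bench; axes as the clamp's. The bar runs along y: 12 mm wide, 16 mm high, 150 mm long; its posts (24 mm in x, 14 mm in y) are centred 60 mm either side of the middle, so 106 mm of bar is free between them.
- screw_axis (a point): Point on the screw's upright axis at the boss's top face, 58 mm above the bench; fixed, axes as the clamp's.
- pad: Light wood saddle pad, an upside-down U of about 120 g: 32 mm wide (x), 50 mm long (y), 53 mm high. Slot 20 mm wide, 45 mm deep, open below and at the ends, runs along its y; legs 6 mm, roof 8 mm thick. Origin at the centre of its underside, z up. Starts standing on its feet on the bench. Hung home, its roof rests on the bar and its origin is 45 mm below point bar_mid.
- crank_handle: Red upright round sleeve, 20 mm across, 48 mm long, spinning freely on the crank's pin, so a hand of fixed direction can lead it round. Origin at the centre of its underside: 113 mm above the bench at the start, never below 92 mm; it sinks with the screw. Circles the screw axis at 50 mm radius. The light metal crank arm (16 mm wide, 10 mm thick) lies 2 mm below it.
- screw_turn (a joint): Screw angle, rad; grows forward (clockwise from above). The handle stands at -value (anticlockwise) about the axis from the clamp's +x. Friction 0.05 N m. At first the screw only rests on the thread: turned forward it runs against a false start. Turned backward it drops after 0.6 to 3.8 rad, different each time, and meets a stop about 0.7 rad beyond the drop.
- screw_feed (a joint): How far the screw has sunk, m: 0 at the start. At the thread's beginning it drops 7 to 8 mm, by its own weight (5 N) if it slides in the fingers, or pushed lightly; a firm grip carries it, so the hand must push it down to feel the drop. From there it sinks 8 mm per turn forward: about 0.016 after one turn. At the start it can also be lifted 4 mm.
- spectacles: Brown spectacle frame lying open and flat on the bench, about 140 x 125 mm, 5 mm high; to be left alone. Origin between the rims.
- file: Flat file, steel with a wooden handle, 275 mm long along its y, lying on the bench; to be left alone.
- paste_jar: Closed amber jar, 52 mm across, 60 mm high; to be left alone.

How it is judged:
By the outcome, as a careful person would: the job done as asked, in the order asked, and still so for the second after the job is handed in, while the arm keeps its last pose, push and grip.
It also fails if it takes over 72 s, if anything falls off the work surface, if the arm or the gripper's body presses on something with over 40 N, if the wrist force passes 120 N, or if a joint passes its speed limit or range.

## Working session

There is one attempt and no reset: what is moved stays moved. The work goes in short steps, Python scripts to look and compute and a shell command to move; the robot and the scene stay as the last step left them, time stands still between calls to the robot, and variables do not carry over. Pictures are saved under pics/ and viewed, at most 10 in all, crops included, and the job is handed in when it is done.

```bash
ls; mkdir -p pics; python3 - <<'E'
from rig import r
import cv2,numpy as np
s=r.observe();print(s)
ims=[]
for n in("side","top","wrist"):
    c=r.capture(n);print(n,c["vertical_fov"],c["cx"],c["cy"],c["origin"],np.round(c["rotation"],4).tolist(),[k for k in c])
    cv2.imwrite(f"pics/{n}0.png",c["color"][:,:,::-1])
    np.save(f"pics/{n}0.npy",c,allow_pickle=True)
E
```

```text
pics
rig.py
steer.py
{'time_s': 0.0, 'joints': array([-8.13072689e+01,  9.11289177e+00,  9.15699748e+01,  7.09450478e-04,
        7.94250437e+01, -1.20393744e+01]), 'qvel': array([-0.02295568,  0.04332021,  0.04083687,  0.07403381, -0.08465678,
        0.02418386]), 'tau': array([-9.05885986e-05, -3.85566330e+01, -3.22108412e+01,  7.01421197e-02,
        3.80425737e-02, -1.26238037e-04]), 'position': array([ 203.42281498, -537.14870238,  213.63579183]), 'ee_rot': array([-1.79894609e+02, -2.31901467e-02,  2.07319533e+01]), 'force': array([-0.07693597,  0.83458959, -0.52859777]), 'ft_torque': array([-0.04673799, -0.02877903, -0.02621795]), 'grip_force': 0.0, 'gripper_width': 92.17264287468251}
side 50.35185290192034 255.11879151918703 194.56930267624256 [ 599.12447891 -756.05640342  886.56446928] [-137.4006, 0.8279, -2.1138] ['color', 'vertical_fov', 'cx', 'cy', 'origin', 'rotation']
top 45.62484298417229 263.7812504112477 195.4039173519089 [ 436.78832929  -30.9199513  1195.81431008] [-171.064, -0.2345, -90.8599] ['color', 'vertical_fov', 'cx', 'cy', 'origin', 'rotation']
wrist 64.17048465996535 258.0844212229428 190.0387587340143 [ 271.62434144 -512.06780955  383.0860382 ] [165.1198, 0.1102, -69.2837] ['color', 'vertical_fov', 'cx', 'cy', 'origin', 'rotation']
```

View pics/top0.png

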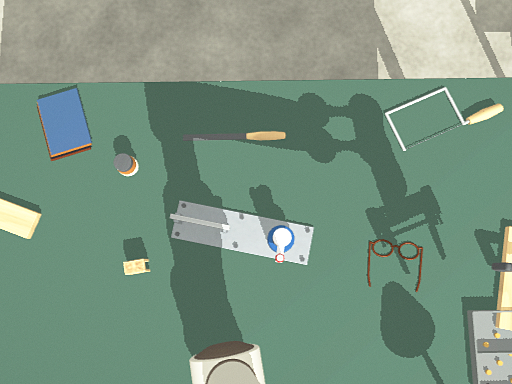

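View pics/side0.png

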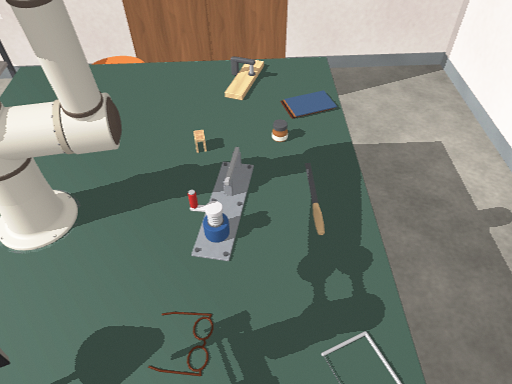

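The top view shows the pad near (137,267), the clamp plate spanning (170–313, 200–265), and the bar from (172,217) to (228,228). The boss is at (281,238), the red handle at (280,258), the jar at (126,165), the file along row 136, and the spectacles at (395,262). In the side view the pad is at (200,140), the handle at (193,200) and the boss at (216,228).

```bash
cat > h.py <<'E'
import numpy as np,cv2
from scipy.spatial.transform import Rotation as R
def K(c): 
    h=c["color"].shape[0]; return h/2/np.tan(np.radians(c["vertical_fov"])/2)
def Rm(e): return R.from_euler("xyz",e,degrees=True).as_matrix()
def ray(c,p):
    f=K(c); p=np.atleast_2d(np.asarray(p,float)); d=np.c_[(p[:,0]-c["cx"])/f,(p[:,1]-c["cy"])/f,np.ones(len(p))]
    return np.array(c["origin"]),d@Rm(c["rotation"]).T
def plane(c,p,z):
    o,d=ray(c,p); return o+d*((z-o[2])/d[:,2])[:,None]
def proj(c,P):
    q=(np.atleast_2d(P)-c["origin"])@Rm(c["rotation"]); f=K(c); return q[:,:2]/q[:,2:]*f+[c["cx"],c["cy"]]
def tri(c1,p1,c2,p2):
    o1,d1=ray(c1,p1);o2,d2=ray(c2,p2);d1=d1[0];d2=d2[0]
    t=np.linalg.lstsq(np.c_[d1,-d2],o2-o1,rcond=None)[0];a=o1+t[0]*d1;b=o2+t[1]*d2
    return (a+b)/2,np.linalg.norm(a-b)
def load(n): return np.load(f"pics/{n}.npy",allow_pickle=True).item()
def totool(ee,v): return Rm(ee).T@np.asarray(v,float)
E
python3 - <<'E'
from h import *
t=load("top0");s=load("side0")
def crop(c,x,y,w,h,k): return cv2.resize(c["color"][y:y+h,x:x+w,::-1],None,fx=k,fy=k,interpolation=cv2.INTER_CUBIC)
a=crop(t,110,190,210,85,3.8); b=crop(s,170,115,100,150,2.2)
im=np.zeros((600,798,3),np.uint8); im[:a.shape[0],:a.shape[1]]=a[:, :798]
im2=crop(s,180,120,80,60,4.3); im[325:325+258,:344]=im2
im3=crop(s,180,170,80,60,4.3); im[325:325+258,400:744]=im3
cv2.imwrite("pics/crop1.png",im)
for n,c in(("top",t),("side",s)):
    hsv=cv2.cvtColor(c["color"],cv2.COLOR_RGB2HSV)
    for nm,lo,hi in(("blue",(105,120,60),(120,255,255)),("red",(174,150,80),(180,255,255)),("red2",(0,170,80),(4,255,255)),("wood",(12,70,140),(28,255,255))):
        m=cv2.inRange(hsv,lo,hi);N,l,st,ce=cv2.connectedComponentsWithStats(m)
        for i in range(1,N):
            if st[i,4]>12: print(n,nm,st[i],ce[i].round(1))
E
```

```text
top blue [63 89 15  6 31] [70.9 91.3]
top blue [ 37  94  54  61 555] [ 62.8 127. ]
top blue [66 94  9  9 17] [69.5 97.8]
top blue [ 46 102  10  13  25] [ 50.9 108.2]
top blue [ 59 107   7   7  13] [ 62.1 110.4]
top blue [ 47 111   8  11  27] [ 50.  116.7]
top blue [ 59 114   6  10  15] [ 61.6 118.2]
top blue [268 225  26  27 211] [279.  238.9]
top wood [ 37 103  55  54 151] [ 60.7 142.1]
top wood [466 104  37  21 156] [482.4 112.1]
top wood [246 131  40   9 314] [265.7 135.2]
top wood [117 156  19  19  86] [129.5 167.6]
top wood [  0 198  42  41 147] [ 29.8 220.3]
top wood [  6 214  12   5  13] [ 11.8 215.9]
top wood [502 226  10  37 218] [506.3 244.9]
top wood [124 259  26  15 207] [135.9 266.2]
top wood [497 272  15  39 218] [501.3 293.3]
top wood [495 313   6  15  60] [497.7 319.8]
top wood [494 333   6   5  28] [496.5 335. ]
top wood [483 342   6   6  29] [485.7 344.3]
top wood [496 360   7   6  31] [499.2 362.5]
top wood [485 369   7   6  30] [487.9 371.8]
side blue [285  99  14  17  26] [291.  107.3]
side blue [203 214  26  28 411] [216.4 230.6]
side red2 [188 193  10  15  89] [192.8 200.4]
side wood [141   0  18  62 398] [149.5  26.1]
side wood [ 162    0   38   61 1312] [180.8  29. ]
side wood [197   0   9  56 190] [201.3  26.3]
side wood [213   0   3  19  24] [214.4   8.3]
side wood [223   0  12  57 366] [229.2  24. ]
side wood [ 245    0   29   59 1268] [260.1  27.9]
side wood [277   0   8  52 174] [280.7  24. ]
side wood [131   8   4  12  14] [132.7  12.8]
side wood [211  15  11  45 207] [216.3  41.2]
side wood [133  25  14  38 153] [139.4  45.3]
side wood [106  56  37   8 237] [122.8  59.7]
side wood [225  60  39  40 679] [242.7  81.1]
side wood [283 100  13  17  26] [289.2 108.5]
side wood [272 129  13   8  60] [277.4 133. ]
side wood [193 130  14  23 164] [199.3 138.4]
side wood [313 203  12  32 224] [318.2 218.6]
```

View pics/crop1.png

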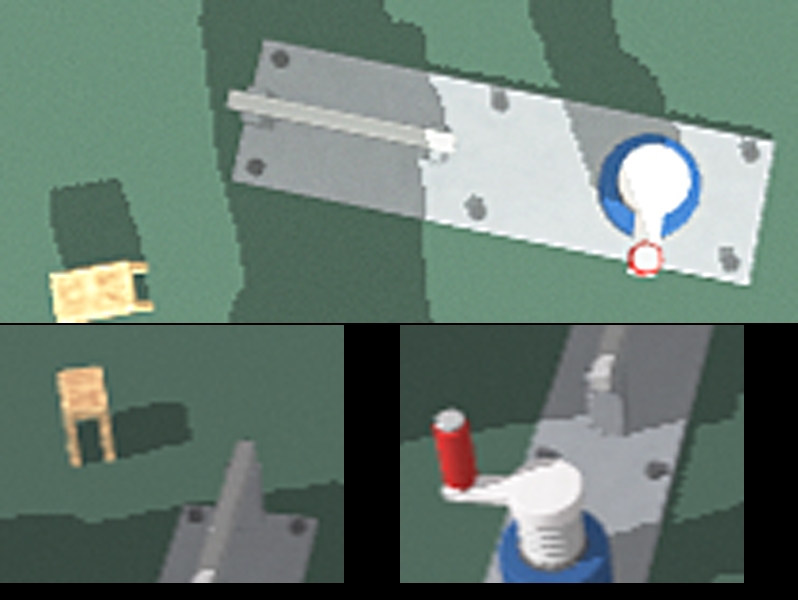

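View pics/wrist0.png

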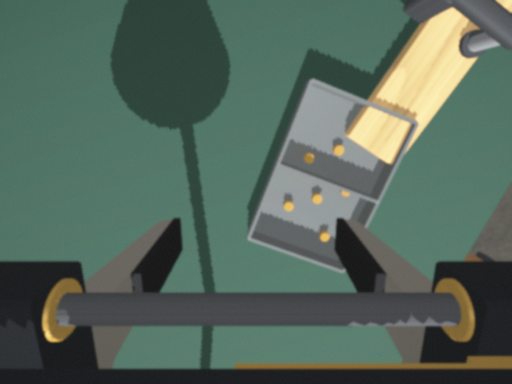

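The crop shows the plate corners at crop pixels (263,40), (774,141), (750,285) and (232,180). The bar top runs (230,100)–(450,143), the pad roof spans about (50,265)–(137,320), and the handle top is at (645,258). The wrist view shows only the tray and the bare bench.

```bash
python3 - <<'E'
from h import *
t=load("top0");s=load("side0")
px=lambda a:np.array([110,190])+np.array(a)/3.8
P=plane(t,px([(263,40),(774,141),(750,285),(232,180)]),8);print(P.round(1),np.linalg.norm(P-np.roll(P,-1,0),axis=1).round(0))
y=(P[0]+P[3]-P[1]-P[2]);yaw=np.degrees(np.arctan2(y[1],y[0]))-90;c=P.mean(0);print("clamp",c,yaw)
B=plane(t,px([(230,100),(450,143)]),75);print("bar ends",B,np.linalg.norm(B[0]-B[1]), B.mean(0))
print("handle top z161",plane(t,px([(645,258)]),161))
pt=lambda a:np.array([180,120])+np.array(a)/4.3
print("tri handle top",tri(t,px((645,258)),s,[180+(450-400)/4.3,170+(415-325)/4.3]))
print("boss blue bbox top z58",plane(t,px([(650,184)]),58))
Q=plane(t,px([(50,272),(134,262),(140,312),(57,320)]),53);print("pad",Q.round(1),Q.mean(0),np.linalg.norm(Q-np.roll(Q,-1,0),axis=1))
print("side pad roof",plane(s,[[180+82/4.3,120+(380-325)/4.3]],53))
E
```

```text
[[ 613.   183.8    8. ]
 [ 538.  -167.4    8. ]
 [ 440.6 -148.     8. ]
 [ 516.7  203.6    8. ]] [359.  99. 360.  98.]
clamp [527.06976794  18.00203868   8.        ] -12.143086939400462
bar ends [[564.04902556 192.55056837  75.        ]
 [534.02138359  49.94100846  75.        ]] 145.73656322442537 [549.03520457 121.24578842  75.        ]
handle top z161 [[456.79171629 -71.30954694 161.        ]]
tri handle top (array([457.99733834, -70.9748183 , 162.74388253]), np.float64(2.5352475849231655))
boss blue bbox top z58 [[506.71393878 -79.58270341  58.        ]]
pad [[455.6 312.2  53. ]
 [461.3 257.7  53. ]
 [429.  253.   53. ]
 [424.7 306.6  53. ]] [442.66994817 282.37280216  53.        ] [54.77055015 32.56508779 53.81174367 31.38862048]
side pad roof [[444.4811092  290.46638886  53.        ]]
```

```bash
cat > go.py <<'E'
# usage: go.py x y z yaw -> needed shift in present tool axes
import sys; from h import *; from rig import r
s=r.observe(); x,y,z,yaw=map(float,sys.argv[1:])
print("pos",s["position"].round(1),"rot",s["ee_rot"].round(2)); d=totool(s["ee_rot"],np.array([x,y,z])-s["position"])
dy=(yaw-s["ee_rot"][2]+180)%360-180
print("dtool",d.round(1),"dyaw world",round(dy,2),"-> tool turn",round(-dy,2))
E
python3 go.py 443 284 214 95.5
python3 - <<'E'
from h import *
w=load("wrist0"); print(proj(w,[[203,-537,0],[203,-537,213],[203,-537,53]]))
E
python3 steer.py '92 30 -39 0 0
92 60 -78 0 0
92 90 -117 0 0
92 120 -156 0 0
92 150 -195 0 0'
python3 steer.py '92 30 -39 0 0
92 60 -78 0 0
92 90 -117 0 0
92 120 -156 0 0
92 150 -195 0 0'
python3 steer.py '92 30 -39 0 0
92 60 -78 0 0
92 90 -117 0 0
92 120 -156 0 0
92 150 -195 0 0'
python3 steer.py '92 30 -40 0 -8
92 60 -80 0 -16
92 65 -98 0 -24
92 65 -98 0 -32
92 65 -98 0 -40'
python3 steer.py '92 0 0 0 -8
92 0 0 0 -16
92 0 0 0 -24
92 0 0 0 -32
92 0 0 0 -35'
python3 go.py 443 284 140 95.5
```

```text
time_s: 0.65
position: [274.9, -300.3, 214.2]
ee_rot: [-180.0, -0.0, 20.7]
force: [0.5, 0.0, 0.2]
gripper_width: 91.6
grip_force: 0.0
time_s: 1.15
position: [346.1, -65.0, 214.7]
ee_rot: [180.0, -0.0, 20.7]
force: [0.6, -0.2, -0.8]
gripper_width: 91.9
grip_force: 0.0
time_s: 1.65
position: [417.3, 171.0, 214.5]
ee_rot: [180.0, -0.0, 20.8]
force: [0.4, -0.3, 0.5]
gripper_width: 91.7
grip_force: 0.0
time_s: 2.15
position: [442.9, 284.1, 214.0]
ee_rot: [-180.0, 0.1, 61.2]
force: [0.0, 0.4, 0.5]
gripper_width: 91.6
grip_force: 0.0
time_s: 2.65
position: [443.1, 283.2, 214.2]
ee_rot: [-180.0, 0.0, 96.0]
force: [-0.8, -0.5, -0.1]
gripper_width: 92.2
grip_force: 0.0
pos [443.1 283.2 214.2] rot [-1.7996e+02  1.0000e-02  9.5960e+01]
dtool [ 0.8 -0.  74.2] dyaw world -0.46 -> tool turn 0.46
```

```bash
python3 - <<'E'
from rig import r
from h import *
c=r.capture("wrist");np.save("pics/w1.npy",c,allow_pickle=True)
cv2.imwrite("pics/w1.png",c["color"][60:270,120:400,::-1].repeat(2,0).repeat(2,1))
hsv=cv2.cvtColor(c["color"],cv2.COLOR_RGB2HSV)
m=cv2.inRange(hsv,(10,50,120),(30,255,255))
cs,_=cv2.findContours(m,cv2.RETR_EXTERNAL,cv2.CHAIN_APPROX_NONE)
for k in cs:
    if cv2.contourArea(k)>300:
        print(cv2.contourArea(k),cv2.boundingRect(k),cv2.minAreaRect(k)); b=cv2.boxPoints(cv2.minAreaRect(k)); print(plane(c,b,53).round(1))
E
```

```text
1633.5 (235, 356, 277, 13) ((373.0, 362.0), (12.0, 276.0), 90.0)
[[438.5  41.4  53. ]
 [796.4  79.   53. ]
 [802.5  60.4  53. ]
 [440.1  22.3  53. ]]
1106.5 (435, 279, 40, 63) ((455.886962890625, 309.633056640625), (65.05928802490234, 33.89299774169922), 78.9964599609375)
[[667.9 176.1  53. ]
 [705.6 188.9  53. ]
 [746.7 101.3  53. ]
 [707.   87.2  53. ]]
1105.5 (42, 279, 40, 63) ((60.26923370361328, 309.65386962890625), (33.73197555541992, 65.11055755615234), 11.309932708740234)
[[184.   42.4  53. ]
 [206.7 136.7  53. ]
 [246.  131.8  53. ]
 [225.7  36.5  53. ]]
1410.0 (243, 146, 33, 52) ((259.3391418457031, 171.78305053710938), (50.73662185668945, 31.06119728088379), 87.1375961303711)
[[423.7 313.2  53. ]
 [456.7 318.3  53. ]
 [466.1 262.3  53. ]
 [431.7 256.9  53. ]]
699.0 (462, 140, 38, 45) ((477.7397155761719, 158.976806640625), (28.933713912963867, 47.09805679321289), 21.03750991821289)
[[660.3 306.3  53. ]
 [665.4 354.9  53. ]
 [697.3 347.2  53. ]
 [693.4 297.9  53. ]]
```

View pics/w1.png

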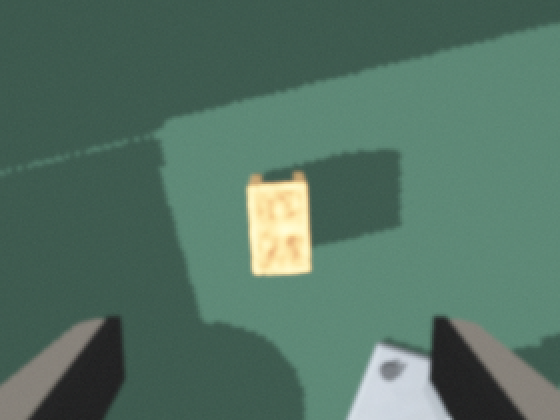

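The pad roof is at crop pixels (247,185), (306,181), (311,271) and (252,275), with its feet showing beyond the upper end.

```bash
python3 - <<'E'
from h import *
c=load("w1")
p=np.array([(247,185),(306,181),(311,271),(252,275)])/2+[120,60]
Q=plane(c,p,53);print(Q.round(1),Q.mean(0).round(1),np.linalg.norm(Q-np.roll(Q,-1,0),axis=1))
y=Q[0]+Q[1]-Q[2]-Q[3];print(np.degrees(np.arctan2(y[1],y[0])))
E
python3 go.py 443 285.5 27 98
```

```text
[[425.2 307.6  53. ]
 [456.7 313.1  53. ]
 [465.3 263.2  53. ]
 [432.6 257.4  53. ]] [445.  285.3  53. ] [31.95376823 50.63337394 33.21068748 50.74153471]
99.13267569282837
pos [443.1 283.2 214.2] rot [-1.7995e+02  1.0000e-02  9.5980e+01]
dtool [  2.3   0.3 187.2] dyaw world 2.02 -> tool turn -2.02
```

```bash
python3 steer.py '60 1.6 2.2 50 -3
60 1.6 2.2 100 -3
60 1.6 2.2 140 -3
60 1.6 2.2 170 -3
60 1.6 2.2 187 -3' 20
python3 steer.py '60 0 0 0 0
26 0 0 0 0
26 0 0 0 0
26 0 0 0 0
26 0 0 0 0' 20
python3 steer.py '26 0 0 0 0
26 0 0 0 0
26 0 0 0 0' 20
python3 go.py 549 121 140 77.9
```

```text
time_s: 3.2
position: [443.1, 284.2, 24.3]
ee_rot: [-179.7, 0.1, 98.7]
force: [0.3, -0.0, -0.3]
gripper_width: 60.0
grip_force: 0.0
time_s: 3.7
position: [446.0, 285.4, 28.8]
ee_rot: [179.9, -0.0, 98.7]
force: [-0.3, 0.4, 3.1]
gripper_width: 31.7
grip_force: 20.0
time_s: 4.0
position: [446.1, 285.4, 28.7]
ee_rot: [179.9, -0.0, 98.7]
force: [-1.4, -0.5, 6.3]
gripper_width: 31.6
grip_force: 20.0
pos [446.1 285.4  28.7] rot [ 1.7993e+02 -2.0000e-02  9.8730e+01]
dtool [-178.1   76.9 -111.2] dyaw world -20.83 -> tool turn 20.83
```

```bash
python3 steer.py '26 0 0 -40 0
26 0 0 -80 0
26 0 0 -112 0
26 -45 20 -112 0
26 -88 38 -112 0' 20
python3 steer.py '26 -45 20 0 5
26 -80 34 0 10
26 -90 39 0 15
26 -90 39 0 20.8
26 -90 39 0 20.8' 20
python3 steer.py '26 0 0 0 0
26 0 0 0 0' 20
python3 go.py 549 121 140 77.9
python3 - <<'E'
from rig import r
from h import *
o=[]
for n in("top","side","wrist"):
    c=r.capture(n);np.save(f"pics/{n}2.npy",c,allow_pickle=True);o.append(c["color"][:,:,::-1])
a=cv2.resize(o[0][170:290,140:260],(400,400),interpolation=cv2.INTER_CUBIC);b=cv2.resize(o[1][100:220,180:300],(400,400),interpolation=cv2.INTER_CUBIC)
cv2.imwrite("pics/v2.png",np.hstack([a,b]));cv2.imwrite("pics/w2.png",o[2])
E
```

```text
time_s: 4.5
position: [497.5, 203.8, 141.2]
ee_rot: [179.8, 0.0, 98.9]
force: [0.9, 0.6, -2.0]
gripper_width: 31.8
grip_force: 20.0
time_s: 5.0
position: [548.5, 120.3, 139.2]
ee_rot: [-180.0, 0.0, 77.8]
force: [-0.3, -0.5, -1.7]
gripper_width: 31.7
grip_force: 20.0
time_s: 5.2
position: [548.2, 121.3, 139.4]
ee_rot: [-180.0, 0.0, 78.1]
force: [-0.1, -0.5, -1.7]
gripper_width: 31.9
grip_force: 20.0
pos [548.2 121.3 139.4] rot [-179.98    0.     78.06]
dtool [-0.1  0.8 -0.6] dyaw world -0.16 -> tool turn 0.16
```

View pics/w2.png

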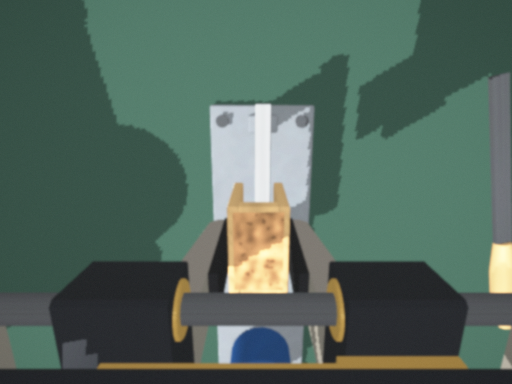

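View pics/v2.png

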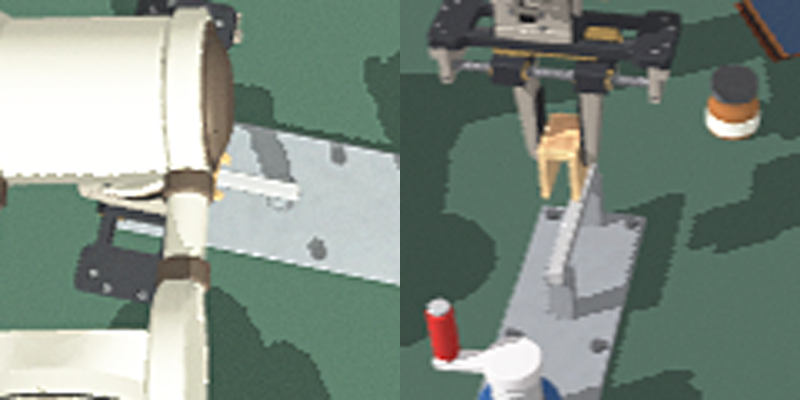

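The wrist view shows the bar's top edges at columns 255–271 (rows 105–195), and the held pad's roof front edge at columns 230–290, row 205. In the side view the pad hangs level above the bar's far part.

```bash
python3 - <<'E'
from h import *
c=load("wrist2")
g=cv2.cvtColor(c["color"],cv2.COLOR_RGB2GRAY)
for row in(115,140,165,180): print(row,g[row,245:282].tolist())
B=plane(c,[(263,105),(262.7,195)],75);print(B, np.degrees(np.arctan2(*(B[0]-B[1])[[1,0]])))
print(plane(c,[(230,205),(260,205),(290,205)],164))
ee=np.array([-180,0,78.06]);p=np.array([548.2,121.3,139.4])
print("tool frame bar",[totool(ee,b-p).round(1) for b in B],"pad",[totool(ee,b-p).round(1) for b in plane(c,[(230,205),(260,205),(290,205)],164)])
print("jaws TCP proj",proj(c,p))
E
```

```text
115 [202, 202, 198, 192, 180, 170, 163, 161, 165, 184, 217, 233, 237, 237, 236, 236, 235, 234, 234, 235, 236, 238, 238, 237, 230, 203, 162, 135, 129, 129, 130, 131, 134, 136, 137, 137, 138]
140 [203, 204, 204, 206, 205, 204, 205, 204, 206, 211, 226, 234, 237, 237, 237, 235, 234, 234, 234, 235, 236, 237, 238, 235, 227, 207, 197, 200, 201, 202, 202, 202, 203, 203, 202, 201, 202]
165 [203, 203, 204, 205, 206, 207, 207, 207, 207, 215, 227, 235, 237, 236, 236, 235, 235, 234, 234, 235, 236, 237, 237, 235, 222, 202, 199, 203, 202, 204, 206, 205, 205, 205, 206, 207, 207]
180 [204, 202, 202, 203, 204, 203, 202, 204, 208, 220, 230, 237, 237, 237, 236, 235, 235, 234, 234, 234, 236, 237, 237, 234, 221, 203, 203, 206, 206, 206, 205, 206, 203, 204, 204, 203, 204]
[[567.97741797 193.55733585  75.        ]
 [553.72743806 126.21605815  75.        ]] 78.05198741571593
[[540.70086076 149.48420072 164.        ]
 [555.25734288 146.39485961 164.        ]
 [569.81318207 143.30565495 164.        ]]
tool frame bar [array([74.8,  4.4, 64.4]), array([ 6. ,  4.4, 64.4])] pad [array([ 26. , -13.2, -24.6]), array([ 26. ,   1.7, -24.6]), array([ 26. ,  16.6, -24.6])]
jaws TCP proj [[256.84761596 234.10579865]]
```

```bash
python3 steer.py '26 0 2 0 0
26 0 2 15 0
26 0 2 30 0
26 0 2 45 0
26 0 2 45 0' 20
python3 steer.py '26 0 0 10 0
26 0 0 20 0
26 0 0 28 0
26 0 0 34 0
26 0 0 34 0' 20
python3 go.py 549 121 58.7 77.9
```

```text
time_s: 5.85
position: [547.9, 120.4, 90.7]
ee_rot: [-179.6, 0.1, 77.9]
force: [-1.1, 1.1, -0.9]
gripper_width: 31.8
grip_force: 20.0
time_s: 6.35
position: [549.7, 120.4, 59.5]
ee_rot: [-179.9, 0.0, 77.9]
force: [-0.1, 0.5, -1.6]
gripper_width: 31.8
grip_force: 20.0
pos [549.7 120.4  59.5] rot [-1.7989e+02  2.0000e-02  7.7930e+01]
dtool [ 0.4 -0.8  0.8] dyaw world -0.03 -> tool turn 0.03
```

```bash
python3 steer.py '26 0 0 1 0
36 0 0 1 0
44 0 0 1 0
60 0 0 1 0
60 0 0 1 0' 20
python3 steer.py '60 0 0 0 0
60 0 0 -20 0
60 0 0 -60 0
60 0 0 -100 0
60 0 0 -145 0' 20
python3 - <<'E'
from rig import r
from h import *
o=[]
for n in("wrist","side"):
    c=r.capture(n);np.save(f"pics/{n}3.npy",c,allow_pickle=True);o.append(c["color"][:,:,::-1])
a=cv2.resize(o[0],(480,360));b=cv2.resize(o[1][120:220,180:280],(320,320),interpolation=cv2.INTER_CUBIC)
im=np.zeros((360,800,3),np.uint8);im[:,:480]=a;im[:320,480:]=b;cv2.imwrite("pics/v3.png",im)
E
python3 go.py 457.5 -71 195 90
```

```text
time_s: 6.85
position: [550.8, 120.5, 60.0]
ee_rot: [180.0, -0.0, 77.9]
force: [-0.8, 0.1, -0.0]
gripper_width: 57.7
grip_force: 0.0
time_s: 7.35
position: [549.7, 120.4, 205.4]
ee_rot: [-179.9, 0.0, 77.9]
force: [1.0, 0.1, 0.8]
gripper_width: 59.8
grip_force: 0.0
pos [554.8 120.6 212.5] rot [ 1.7924e+02 -1.7000e-01  7.7940e+01]
dtool [-207.7  -55.3   16.1] dyaw world 12.06 -> tool turn -12.06
```

View pics/v3.png

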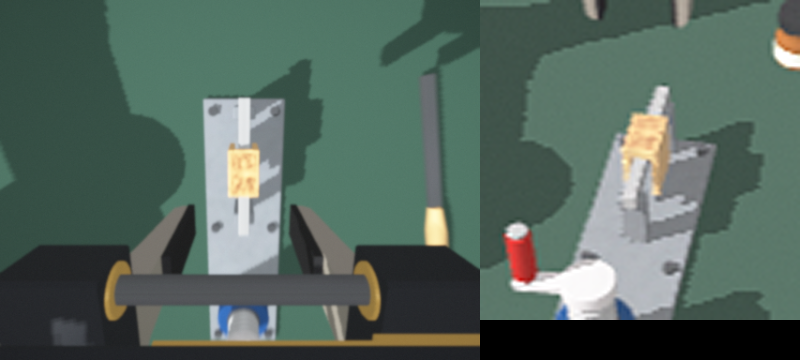

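The pad hangs home over the bar, level and well centred between the posts. Next I'll go above the handle.

```bash
python3 steer.py '60 -45 -10 0 0
60 -90 -20 0 0
60 -135 -30 0 0
60 -180 -40 0 0
60 -206.5 -50 0 0' 20
python3 steer.py '60 0 0 0 0
60 0 0 0 0' 20
python3 - <<'E'
from rig import r
from h import *
c=r.capture("wrist");np.save("pics/w4.npy",c,allow_pickle=True)
s=r.capture("side");np.save("pics/s4.npy",s,allow_pickle=True)
cv2.imwrite("pics/w4.png",c["color"][:,:,::-1])
hsv=cv2.cvtColor(c["color"],cv2.COLOR_RGB2HSV);m=cv2.inRange(hsv,(174,120,60),(180,255,255))|cv2.inRange(hsv,(0,150,60),(6,255,255))
N,l,st,ce=cv2.connectedComponentsWithStats(m);print([(st[i],ce[i].round(1)) for i in range(1,N) if st[i,4]>20])
print(proj(c,[[457.5,-71,161],[457.5,-71,113],[506.5,-79.7,111]]))
E
python3 go.py 457.5 -71 123 77.9
```

```text
time_s: 7.95
position: [457.1, -73.3, 204.1]
ee_rot: [-180.0, 0.0, 77.8]
force: [-0.4, -0.0, 0.5]
gripper_width: 59.8
grip_force: 0.0
time_s: 8.15
position: [458.3, -71.0, 204.3]
ee_rot: [-180.0, -0.0, 77.8]
force: [0.0, 0.9, 0.2]
gripper_width: 59.8
grip_force: 0.0
[(array([246, 184,  26,  28, 360], dtype=int32), array([258.1, 195. ]))]
[[256.1443951  210.98677106]
 [256.49076646 193.46102013]
 [312.50886948 190.88537565]]
pos [458.7 -70.2 204.4] rot [-1.7999e+02 -3.0000e-02  7.7980e+01]
dtool [-1.1 -1.  81.4] dyaw world -0.08 -> tool turn 0.08
```

View pics/w4.png

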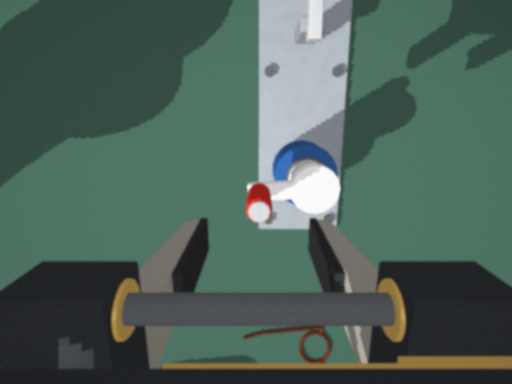

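The handle's top is at (259,211), between the fingers as predicted. The hub is at (314,189). I'll descend and grip.

```bash
python3 steer.py '60 -1 0 25 0
60 -1 0 50 0
60 -1 0 70 0
60 -1 0 81 0
60 -1 0 81 0' 25
python3 steer.py '14 0 0 0 0
14 0 0 0 0
14 0 0 0 0
14 0 0 0 0
14 0 0 0 0' 25
python3 steer.py '14 0 0 1 0
14 0 0 2 0
14 0 0 3 0
14 0 0 3 0
14 0 0 3 0' 25
python3 go.py 457.5 -71 123 77.9
```

```text
time_s: 8.75
position: [457.4, -70.8, 122.0]
ee_rot: [-179.8, -0.0, 78.0]
force: [-0.6, 0.0, 0.4]
gripper_width: 59.8
grip_force: 0.0
time_s: 9.25
position: [458.5, -72.2, 124.0]
ee_rot: [180.0, 0.0, 77.9]
force: [0.3, -0.5, -0.6]
gripper_width: 22.1
grip_force: 0.0
time_s: 9.75
position: [458.9, -72.4, 123.4]
ee_rot: [179.9, 0.0, 77.9]
force: [-6.9, 2.1, 17.8]
gripper_width: 19.5
grip_force: 25.0
pos [458.9 -72.4 123.4] rot [1.7994e+02 4.0000e-02 7.7950e+01]
dtool [ 1.1 -1.7  0.4] dyaw world -0.05 -> tool turn 0.05
```

```bash
python3 - <<'E'
import numpy as np
p=lambda a:50*np.array([np.sin(np.radians(a)),np.cos(np.radians(a))])
for a in range(182,422,10):
    print(a,(p(a+5)-p(a)).round(1),(p(a+10)-p(a)).round(1))
E
```

```text
182 [-4.3  0.3] [-8.7  1.1]
192 [-4.2  1.1] [-8.3  2.5]
202 [-4.   1.8] [-7.8  4. ]
212 [-3.6  2.5] [-7.   5.2]
222 [-3.1  3.1] [-5.9  6.4]
232 [-2.5  3.6] [-4.7  7.3]
242 [-1.9  3.9] [-3.4  8. ]
252 [-1.2  4.2] [-2.   8.5]
262 [-0.4  4.3] [-0.5  8.7]
272 [0.3 4.3] [1.1 8.7]
282 [1.1 4.2] [2.5 8.3]
292 [1.8 4. ] [4.  7.8]
302 [2.5 3.6] [5.2 7. ]
312 [3.1 3.1] [6.4 5.9]
322 [3.6 2.5] [7.3 4.7]
332 [3.9 1.9] [8.  3.4]
342 [4.2 1.2] [8.5 2. ]
352 [4.3 0.4] [8.7 0.5]
362 [ 4.3 -0.3] [ 8.7 -1.1]
372 [ 4.2 -1.1] [ 8.3 -2.5]
382 [ 4.  -1.8] [ 7.8 -4. ]
392 [ 3.6 -2.5] [ 7.  -5.2]
402 [ 3.1 -3.1] [ 5.9 -6.4]
412 [ 2.5 -3.6] [ 4.7 -7.3]
```

```bash
f(){ grep -E "posi|force:|width"; }
python3 steer.py '14 -4.3 0.3 0 0
14 -8.7 1.1 0 0' 25 |f
python3 steer.py '14 -4.2 1.1 0 0
14 -8.3 2.5 0 0' 25 |f
python3 steer.py '14 -4 1.8 0 0
14 -7.8 4 0 0' 25|f
```

```text
position: [458.2, -80.9, 123.3]
force: [-6.4, 2.4, 16.4]
gripper_width: 19.1
grip_force: 25.0
position: [458.9, -89.8, 122.9]
force: [-4.3, 3.5, 15.2]
gripper_width: 19.5
grip_force: 25.0
position: [461.6, -98.6, 123.3]
force: [-4.0, -0.1, 14.4]
gripper_width: 19.5
grip_force: 25.0
```

```bash
f(){ grep -E "posi|force:|time"; }
python3 steer.py '14 -3.6 2.5 0 0
14 -7 5.2 0 0' 25 |f
python3 steer.py '14 -3.1 3.1 0 0
14 -5.9 6.4 0 0' 25 |f
python3 steer.py '14 -2.5 3.6 0 0
14 -4.7 7.3 0 0' 25|f
```

```text
time_s: 10.55
position: [465.3, -106.7, 122.9]
force: [-3.2, 1.3, 12.6]
grip_force: 25.0
time_s: 10.75
position: [470.6, -113.8, 123.3]
force: [-2.2, 0.6, 12.5]
grip_force: 25.0
time_s: 10.95
position: [476.8, -119.9, 123.2]
force: [-3.3, 1.6, 11.1]
grip_force: 25.0
```

```bash
f(){ grep -E "posi|force:|time"; }
python3 steer.py '14 -1.9 3.9 0.5 0
14 -3.4 8 1 0' 25 |f
python3 steer.py '14 -1.2 4.2 0 0
14 -2 8.5 0 0' 25 |f
python3 steer.py '14 -0.4 4.3 0 0
14 -0.5 8.7 0 0' 25|f
```

```text
time_s: 11.15
position: [484.0, -125.0, 122.9]
force: [-3.2, -0.0, 18.3]
grip_force: 25.0
time_s: 11.35
position: [492.6, -128.7, 123.0]
force: [-3.4, 2.4, 15.5]
grip_force: 25.0
time_s: 11.55
position: [500.4, -130.7, 122.8]
force: [-3.1, 2.7, 16.1]
grip_force: 25.0
```

```bash
f(){ grep -E "posi|force:|time"; }
python3 steer.py '14 0.3 4.3 0 0
14 1.1 8.7 0 0' 25 |f
python3 steer.py '14 1.1 4.2 0 0
14 2.5 8.3 0 0' 25 |f
python3 steer.py '14 1.8 4 0 0
14 4 7.8 0 0' 25|f
```

```text
time_s: 11.75
position: [509.7, -131.3, 122.9]
force: [-2.4, 2.0, 16.4]
grip_force: 25.0
time_s: 11.95
position: [517.4, -130.5, 122.6]
force: [-5.8, 0.5, 17.4]
grip_force: 25.1
time_s: 12.15
position: [525.9, -128.3, 122.8]
force: [-5.1, 2.0, 17.5]
grip_force: 25.1
```

```bash
f(){ grep -E "posi|force:|time"; }
python3 steer.py '14 2.5 3.6 0 0
14 5.2 7 0 0' 25 |f
python3 steer.py '14 3.1 3.1 0 0
14 6.4 5.9 0 0' 25 |f
python3 steer.py '14 3.6 2.5 0 0
14 7.3 4.7 0 0' 25|f
```

```text
time_s: 12.35
position: [533.7, -124.5, 122.5]
force: [-3.9, 1.2, 16.1]
grip_force: 25.1
time_s: 12.55
position: [540.6, -119.9, 122.8]
force: [-6.3, -0.5, 16.3]
grip_force: 25.1
time_s: 12.75
position: [547.0, -113.4, 122.8]
force: [-3.7, 1.4, 16.0]
grip_force: 25.1
```

```bash
f(){ grep -E "posi|force:|time"; }
python3 steer.py '14 3.9 1.9 0 0
14 8 3.4 0 0' 25 |f
python3 steer.py '14 4.2 1.2 0 0
14 8.5 2 0 0' 25 |f
python3 steer.py '14 4.3 0.4 0 0
14 8.7 0.5 0 0' 25|f
```

```text
time_s: 12.95
position: [551.1, -105.7, 121.0]
force: [-1.8, 0.3, -3.8]
grip_force: 25.0
time_s: 13.15
position: [554.1, -98.0, 118.4]
force: [0.8, -0.8, -5.1]
grip_force: 25.0
time_s: 13.35
position: [556.6, -89.3, 118.9]
force: [1.1, -2.0, -4.8]
grip_force: 25.0
```

It dropped at about φ≈335–342°: the force went from +16 to −5 N and the tool sank. I'll push down the rest of the drop.

```bash
f(){ grep -E "posi|force:|time"; }
python3 steer.py '14 0 0 1.5 0
14 0 0 3 0
14 0 0 3 0' 25 |f
python3 steer.py '14 0 0 1 0
14 0 0 2 0
14 0 0 2 0' 25 |f
python3 steer.py '14 0 0 0 0' 25 |f
```

```text
time_s: 13.65
position: [556.8, -89.3, 116.7]
force: [0.8, 0.8, -2.8]
grip_force: 25.0
time_s: 13.95
position: [557.5, -89.7, 116.2]
force: [-1.1, 2.2, 5.1]
grip_force: 25.0
time_s: 14.05
position: [557.5, -89.6, 116.2]
force: [0.1, 2.1, 5.4]
grip_force: 25.0
```

```bash
python3 - <<'E'
import numpy as np
p=lambda a:50*np.array([np.sin(np.radians(a)),np.cos(np.radians(a))])
for a in range(362,-24,-50):
    print(a,";".join("14 %.1f %.1f %.1f 0"%(*(p(a-k*10)-p(a)),.0222*k*10) for k in range(1,6)))
E
```

```text
362 14 -8.7 -0.5 0.2 0;14 -17.2 -2.4 0.4 0;14 -25.2 -5.8 0.7 0;14 -32.5 -10.6 0.9 0;14 -38.9 -16.5 1.1 0
312 14 -5.2 -7.0 0.2 0;14 -9.2 -14.7 0.4 0;14 -11.8 -23.1 0.7 0;14 -12.8 -31.7 0.9 0;14 -12.4 -40.4 1.1 0
262 14 2.0 -8.5 0.2 0;14 5.4 -16.5 0.4 0;14 10.1 -23.8 0.7 0;14 16.1 -30.2 0.9 0;14 23.0 -35.4 1.1 0
212 14 7.8 -4.0 0.2 0;14 16.1 -6.5 0.4 0;14 24.8 -7.6 0.7 0;14 33.5 -7.1 0.9 0;14 41.9 -5.2 1.1 0
162 14 8.0 3.4 0.2 0;14 15.3 8.2 0.4 0;14 21.7 14.1 0.7 0;14 27.0 21.1 0.9 0;14 30.9 28.8 1.1 0
112 14 2.5 8.3 0.2 0;14 3.6 17.0 0.4 0;14 3.2 25.7 0.7 0;14 1.2 34.2 0.9 0;14 -2.2 42.2 1.1 0
62 14 -4.7 7.3 0.2 0;14 -10.7 13.7 0.4 0;14 -17.7 18.9 0.7 0;14 -25.4 22.9 0.9 0;14 -33.8 25.4 1.1 0
12 14 -8.7 1.1 0.2 0;14 -17.4 0.6 0.4 0;14 -25.8 -1.4 0.7 0;14 -33.9 -4.8 0.9 0;14 -41.2 -9.5 1.1 0
```

```bash
f(){ grep -E "posi|force:|time"; }
python3 steer.py '14 -8.7 -0.5 0.2 0
14 -17.2 -2.4 0.4 0
14 -25.2 -5.8 0.7 0
14 -32.5 -10.6 0.9 0
14 -38.9 -16.5 1.1 0' 25 |f
```

```text
time_s: 14.55
position: [533.2, -124.3, 114.7]
force: [2.4, 4.7, 6.5]
grip_force: 25.0
```

```bash
f(){ grep -E "posi|force:|time"; }
python3 steer.py '14 -5.2 -7.0 0.2 0
14 -9.2 -14.7 0.4 0
14 -11.8 -23.1 0.7 0
14 -12.8 -31.7 0.9 0
14 -12.4 -40.4 1.1 0' 25|f
python3 steer.py '14 2.0 -8.5 0.2 0
14 5.4 -16.5 0.4 0
14 10.1 -23.8 0.7 0
14 16.1 -30.2 0.9 0
14 23.0 -35.4 1.1 0' 25|f
```

```text
time_s: 15.05
position: [491.7, -128.4, 113.7]
force: [4.4, 3.9, 4.7]
grip_force: 25.0
time_s: 15.55
position: [461.5, -99.5, 112.8]
force: [2.7, -2.9, 6.9]
grip_force: 25.0
```

Sinking at the thread's pitch, as expected.

```bash
f(){ grep -E "posi|force:|time"; }
python3 steer.py '14 7.8 -4.0 0.2 0
14 16.1 -6.5 0.4 0
14 24.8 -7.6 0.7 0
14 33.5 -7.1 0.9 0
14 41.9 -5.2 1.1 0' 25|f
python3 steer.py '14 8.0 3.4 0.2 0
14 15.3 8.2 0.4 0
14 21.7 14.1 0.7 0
14 27.0 21.1 0.9 0
14 30.9 28.8 1.1 0' 25|f
```

```text
time_s: 16.05
position: [463.4, -57.0, 111.5]
force: [-5.7, -2.9, 13.8]
grip_force: 25.0
time_s: 16.55
position: [497.4, -30.9, 110.1]
force: [-8.4, 4.5, 17.5]
grip_force: 25.1
```

```bash
f(){ grep -E "posi|force:|time"; }
python3 steer.py '14 2.5 8.3 0.2 0
14 3.6 17.0 0.4 0
14 3.2 25.7 0.7 0
14 1.2 34.2 0.9 0
14 -2.2 42.2 1.1 0' 25|f
python3 steer.py '14 -4.7 7.3 0.2 0
14 -10.7 13.7 0.4 0
14 -17.7 18.9 0.7 0
14 -25.4 22.9 0.9 0
14 -33.8 25.4 1.1 0' 25|f
```

```text
time_s: 17.05
position: [539.5, -41.1, 109.3]
force: [1.1, 5.5, 10.3]
grip_force: 25.0
time_s: 17.55
position: [558.2, -80.7, 108.3]
force: [1.3, 4.8, 8.7]
grip_force: 25.0
```

```bash
python3 steer.py '14 -10.4 1.1 0.3 0
14 -20.8 0 0.5 0
14 -30.7 -3.2 0.8 0
14 -30.7 -3.2 0.8 0
14 -30.7 -3.2 0.8 0' 30
python3 steer.py '14 0 0 0 0
14 0 0 0 0
14 0 0 0 0' 30
python3 - <<'E'
from rig import r
from h import *
o=[]
for n in("top","side"):
    c=r.capture(n);o.append(c["color"][:,:,::-1])
s=r.observe();print(s["position"],s["qvel"].round(2),s["force"]);p=s["position"]
print("clamp angle",np.degrees(np.arctan2(p[1]+79.7,p[0]-506.5))+12.1)
cv2.imwrite("pics/v5.png",np.hstack([cv2.resize(x,(400,300)) for x in o]))
E
```

```text
time_s: 18.05
position: [547.4, -111.5, 107.2]
ee_rot: [-180.0, 0.1, 77.9]
force: [-0.3, -0.0, 8.5]
gripper_width: 19.6
grip_force: 30.0
time_s: 18.35
position: [547.5, -111.4, 107.2]
ee_rot: [-180.0, 0.1, 78.0]
force: [-1.2, -1.4, 9.6]
gripper_width: 19.4
grip_force: 30.0
[ 547.50175361 -111.36048199  107.22169014] [-0.1  -0.1   0.18  0.01 -0.01 -0.04] [-0.57181605 -0.28919483  8.95803383]
clamp angle -25.574381303585817
```

View pics/v5.png

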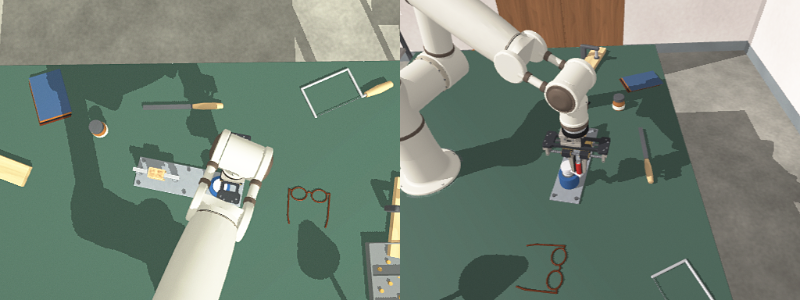

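The pad still hangs, the handle is held, the feed is about 15.5 mm, and the other items are untouched.

```bash
python3 -c "
from rig import r
print(r.hand_in())"
```

```text
the job is handed in; nothing more can be done
None
```

The job is handed in, though no verdict came back: the pad hangs on the jaw bar, the screw dropped into its thread and was wound forward one turn (sunk about 15.5 mm), the handle is held still at 30 N, and the spectacles, file and jar look untouched in the final pictures.

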